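Release the milk sample pots from the desk dispenser

TASK

Two identical chute dispensers stand on the farm-office desk. On the one that holds the two fat sample pots, press its black paddle down with the fingertips so that the gate lifts, keep it down until both pots have rolled out to the stop wall at the low end, then let the paddle come up so that the gate is shut behind them. Do not touch the pots or tubes, and leave the dispenser with the slim tubes and the other things on the desk alone.

Things in the scene. Friction and masses are not known exactly. Their poses are not given: they have to be found in the camera images.
- disp_a: Fixed dispenser (mm: 250 long x 100 wide x 105 high) holding the two fat pots. A dark steel chute, 62 wide inside, slopes down 12 deg along its own +x to a stop wall at x = 155; floor 30 high at the gate (x = 50). A steel frame rocks on a cross axle at x = -20, z = 95: black paddle on its rear (-x) end, gate of three steel bars at its front. Origin: on the desk, 20 in front (+x) of the axle, mid-width.
- disp_b: Fixed dispenser (mm: 250 long x 100 wide x 105 high) holding the three slim tubes. A dark steel chute, 62 wide inside, slopes down 12 deg along its own +x to a stop wall at x = 155; floor 30 high at the gate (x = 50). A steel frame rocks on a cross axle at x = -20, z = 95: black paddle on its rear (-x) end, gate of three steel bars at its front. Origin: on the desk, 20 in front (+x) of the axle, mid-width.
- paddle_a (a point): Black paddle of the dispenser with the fat pots: plate 46 (along dispenser x) x 86 x 6 mm, 115 mm behind the axle. Origin: centre of its top, 102 mm above the desk at rest, axes as the dispenser's. Chute's rear wall starts 23 mm ahead of it, behind it is free. Fully down, its centre is 56 mm lower and about 10 mm nearer the chute. Needs about 3 N to start, 6 N at the bottom.
- paddle_b (a point): Black paddle of the dispenser with the slim tubes: plate 46 (along dispenser x) x 86 x 6 mm, 115 mm behind the axle. Origin: centre of its top, 102 mm above the desk at rest, axes as the dispenser's. Chute's rear wall starts 23 mm ahead of it, behind it is free. Fully down, its centre is 56 mm lower and about 10 mm nearer the chute. Needs about 3 N to start, 6 N at the bottom.
- lever_a (a joint): Rocking frame of the dispenser with the fat pots, rad: 0 = gate shut (rest, a spring returns it), 0.50 = paddle fully down on its stop, gate fully lifted. The pots pass under the gate from about 0.37 up.
- lever_b (a joint): Rocking frame of the dispenser with the slim tubes, rad: 0 = gate shut (rest, a spring returns it), 0.50 = paddle fully down on its stop, gate fully lifted. To be left alone.
- pot0_center (a point): Centre of a fat white capped sample pot, a cylinder 36 mm in diameter, 58 mm long, about 60 g, lying across the chute (against the gate); it rolls. Out at the stop wall the pots' centres come to about x = +137 and +102 mm in the dispenser's frame.
- pot1_center (a point): Centre of a fat white capped sample pot, a cylinder 36 mm in diameter, 58 mm long, about 60 g, lying across the chute (behind the first); it rolls. Out at the stop wall the pots' centres come to about x = +137 and +102 mm in the dispenser's frame.
- tube0_center (a point): Centre of a slim white sample tube, a cylinder 18 mm in diameter, 58 mm long, lying across the other chute (number 1 from the gate).
- tube1_center (a point): Centre of a slim white sample tube, a cylinder 18 mm in diameter, 58 mm long, lying across the other chute (number 2 from the gate).
- tube2_center (a point): Centre of a slim white sample tube, a cylinder 18 mm in diameter, 58 mm long, lying across the other chute (number 3 from the gate).
- pen_mug: White mug with pens, 76 in diameter, 95 high (pens to about 140). Sizes in mm. Origin: centre of the underside. Bystander.
- mouse: Black computer mouse, 100 x 58 x 32. Sizes in mm. Origin: centre of the underside. Bystander.
- sanitiser: Clear bottle with a green cap, 52 in diameter, 120 high. Sizes in mm. Origin: centre of the underside. Bystander.
- stapler: Black stapler, 130 x 36 x 41. Sizes in mm. Origin: centre of the underside. Bystander.
There are look-alikes about, which are no part of the job. Leave any blue or turquoise look-alike of the part that bears pot0_center alone.

How it is judged:
By the outcome, as a careful person would: the job done as asked, in the order asked, and still so for the second after the job is handed in, with the robot touching nothing.
It also fails if it takes over 35 s, if anything falls off the work surface, if the arm or the gripper's body presses on something with over 40 N, if the wrist force passes 120 N, or if a joint passes its speed limit or range.

ROBOT

A 6-joint arm with a two-finger parallel gripper is mounted at the origin on the work surface. World frame = base frame: x ahead of the robot, y to its left, z up, the work surface at z = 0. Lengths are in m, angles in rad, forces in N, time in s.
With the tool pointing down it reaches from about 0.3 to 0.875 m from the base axis. Payload 6.4 kg.
Tool frame: the origin (TCP) lies on the mounting face of the last link; the fingertips stand 166 mm ahead of it and the grasp point (between the pads) lies 147 mm ahead of it; z points along the fingers, y is the line along which they close (so a half turn about z gives the same grasp; the last joint's range is limited). The gripper opens to 88 mm and grips with 3 to 60 N. Pads are 18 mm wide; open, the fingers measure 123 mm over their backs; the gripper's body (75 mm by 187 mm) begins 45 mm behind the grasp point.
Start: joints at [1.123, 0.181, 1.607, -0, 1.354, -0.206], TCP at [0.138, 0.558, 0.405] pointing down, gripper open.
Joint ranges: [-2.99, 2.99], [-0.89, 2.07], [0.3, 2.58], [-1.14, 4.28], [0, 2.63], [-3.12, 3.12]. Speed limits (rad/s): [2.57, 2.57, 3.01, 3.14, 3.14, 3.14].

INTERFACE

Orientations are given as a unit quaternion [w, x, y, z].
In Python, from bench import manip, viewer, models gives the robot as it stands.
- The arm moves only by the shell command python3 -m creep 'ROWS' [FORCE]. ROWS is JSON, one flat list of numbers, 7 for each row, row after row: the shift along the tool's x, y, z in mm, then the turn, a rotation vector about the tool's x, y, z in degrees, then the gripper's target within -1 to 1 (shut at 1, half-way at 0, fully open at -1). In form: [dx, dy, dz, wx, wy, wz, claw, dx, dy, dz, wx, wy, wz, claw, ...]. A call has 1 to 5 rows; each row shifts and turns the commanded pose from where the row before left it, along the tool's axes as they then stand; what a row does not reach is not made up. A row lasts 1/8 s, in which the tool goes at most 62.5 mm and 10.7 degrees, less where a joint would pass 70% of its speed; a pose out of reach is approached as far as the arm can. A call is refused whole if a number of a shift passes 62.5 or a number of a turn 10.7, either way. A call with a gripper value outside its range is refused whole. The fingers move at their own pace and stop on an object; FORCE is the grip in N (left out, the last holds). Time passes only in rows, so rows that do not move let the fingers close. It gives the time, the measured TCP pose, the force and the opening at its end, in the units of the state.
- manip.observe(): the state, without advancing time (a new reading comes with each control period).
- viewer.get_image(name): name is "scene" or "top"; returns a dict with "img" (420x560x3 uint8, red, green, blue), "range_z" (420x560 float32, m along the optical axis (not along the pixel's ray), 0 where there is no reading), "vfov" (degrees; the focal length in pixels is half the picture's height over the tangent of half this angle, whatever the lens; pixels are square), "cx", "cy" (the principal point, pixels), "R" (3x3) and "t" (3): a world point X has camera coordinates R X + t. Camera axes: x right, y down, z forward; pixel columns grow to the right and rows downward; lengths in m; the calibration is good to about 2 mm. A picture is of the moment at which its call begins.
- manip.finish_job(): hands the job in, once; it reports no verdict.
Trained networks look in a picture, given as the dict that the camera call returned (one of the last four; its "shot" number tells which), for a name from the list of things; names that differ only in an ending like _2 or _b are one class to them, and where a whole thing is asked for, a point or a joint stands for the part that bears it (a point fixed in the world has none). Each returns a list of dicts, best first, with "score" (0 to 1); they miss things now and then, are a little off and sometimes report something else, mostly with a low value. They report only what shows in the picture. A call takes as long as a camera call. They do not tell look-alikes from the thing itself.
- models.spot_in(picture, name): "position" ([x, y, z] in m, in the coordinates of the camera as it stood for that picture, good to about 4 mm: the middle of the surface that is visible of it).
- models.regions_of(picture, name): "pixels" (420x560 bool, what is visible of it).
The state is a dict: "time_s": time; "joints": joint angles; "dq": joint speeds; "joint_efforts": joint torques, N m; "eef_pos": TCP position; "tool_rot": TCP orientation; "wrist_force": force on the tool from outside, world axes, zero at the start; "torque": the same for the moment, N m; "grip_width": finger opening in m.
Only numpy, scipy, OpenCV 4.12 (cv2) and the standard library are available. Lean on these libraries where they do the work, as an engineer would, in place of code of your own. Each camera call takes 0.05 s, during which the arm holds its last target. There are 200 camera calls.

## Working session

There is one attempt and no reset: what is moved stays moved. The work goes in short steps, Python scripts to look and compute and a shell command to move; the robot and the scene stay as the last step left them, time stands still between calls to the robot, and variables do not carry over. Pictures are saved under pics/ and viewed, on a budget of 10 in all, crops included, one or two more only if the job needs it, and the job is handed in when it is done.

```bash
mkdir -p pics
cat > h.py <<'E'
import numpy as np, cv2
from bench import manip, viewer, models
def f(p): return p["img"].shape[0]/2/np.tan(np.radians(p["vfov"])/2)
def px(p,X):
    c=p["R"]@np.array(X)+p["t"]; return (round(float(p["cx"]+f(p)*c[0]/c[2])),round(float(p["cy"]+f(p)*c[1]/c[2])))
def world(p,c): return np.array(p["R"]).T@(np.array(c)-p["t"])
def cloud(p,mask=None):
    z=p["range_z"]; v,u=np.nonzero((z>0)&(mask if mask is not None else True)); d=z[v,u]
    c=np.stack([(u-p["cx"])/f(p)*d,(v-p["cy"])/f(p)*d,d],1); return (c-p["t"])@np.array(p["R"]),u,v
def save(p,n,crop=None,s=1):
    im=p["img"][:,:,::-1]
    if crop: im=im[crop[1]:crop[3],crop[0]:crop[2]]
    cv2.imwrite("pics/"+n,cv2.resize(im,None,fx=s,fy=s,interpolation=cv2.INTER_CUBIC))
E
python3 - <<'E'
from h import *
print(manip.observe())
ims=[]
for n in("scene","top"):
    p=viewer.get_image(n); save(p,n+".png",s=1.4)
    print(n,p["vfov"],p["cx"],p["cy"],np.round(world(p,[0,0,0]),3))
    for k in("disp_a","paddle_a","pot0_center","tube0_center","pen_mug","mouse","sanitiser","stapler"):
        for d in models.spot_in(p,k):
            w=world(p,d["position"]); print(k,round(d["score"],2),np.round(w,3),px(p,w))
E
```

```text
{'time_s': 0.0, 'joints': array([ 1.12269836e+00,  1.81508622e-01,  1.60799614e+00,  6.99049449e-07,
        1.35378538e+00, -2.06301510e-01]), 'dq': array([ 6.79933149e-04, -1.70112990e-03,  3.38819790e-04,  1.02243082e-03,
        8.81907138e-04, -6.90708819e-05]), 'joint_efforts': array([-1.44634902e-03, -4.33852136e+01, -3.41861629e+01,  7.01721967e-02,
        3.84689611e-02, -1.47660089e-04]), 'eef_pos': array([0.13755467, 0.55804554, 0.40383386]), 'tool_rot': array([-2.73101984e-04,  1.20603958e-01,  9.92700340e-01, -8.03601524e-04]), 'wrist_force': array([-0.62787438, -0.72009593, -1.01386775]), 'torque': array([-0.03840206,  0.02777701, -0.0111405 ]), 'grip_width': 0.08765860849637613}
scene 54.779094858424486 282.7304222879964 217.02010621107104 [ 1.325 -0.456  0.914]
disp_a 0.84 [ 0.658 -0.163  0.038] (236, 269)
disp_a 0.84 [0.611 0.093 0.05 ] (303, 223)
disp_a 0.48 [ 0.548 -0.149  0.102] (221, 227)
paddle_a 0.65 [ 0.548 -0.149  0.104] (221, 227)
paddle_a 0.56 [0.548 0.086 0.099] (290, 200)
pot0_center 0.76 [ 0.733 -0.333  0.032] (190, 318)
pot0_center 0.7 [ 0.352 -0.17   
[... 672 characters left out ...]
.499 0.084 0.102] (241, 248)
paddle_a 0.75 [ 0.496 -0.145  0.102] (344, 249)
pot0_center 0.91 [ 0.837 -0.157  0.032] (340, 116)
pot0_center 0.9 [ 0.344 -0.167  0.032] (352, 317)
pot0_center 0.74 [ 0.639 -0.157  0.066] (345, 189)
pot0_center 0.72 [ 0.629 -0.284  0.034] (395, 196)
pot0_center 0.69 [ 0.447 -0.357  0.03 ] (430, 271)
pot0_center 0.68 [ 0.716 -0.327  0.032] (410, 161)
tube0_center 0.65 [0.652 0.113 0.053] (231, 187)
pen_mug 0.69 [0.461 0.388 0.067] (110, 268)
mouse 0.63 [ 0.449 -0.357  0.027] (430, 270)
mouse 0.17 [0.617 0.112 0.056] (232, 201)
sanitiser 0.74 [0.5   0.082 0.1  ] (242, 248)
sanitiser 0.68 [ 0.614 -0.383  0.079] (443, 197)
stapler 0.58 [0.633 0.354 0.037] (134, 197)
```

View pics/scene.png

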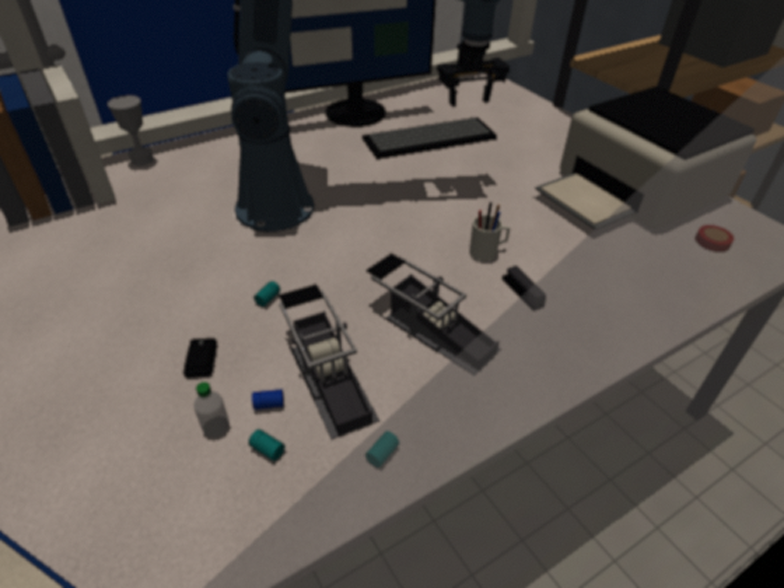

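View pics/top.png

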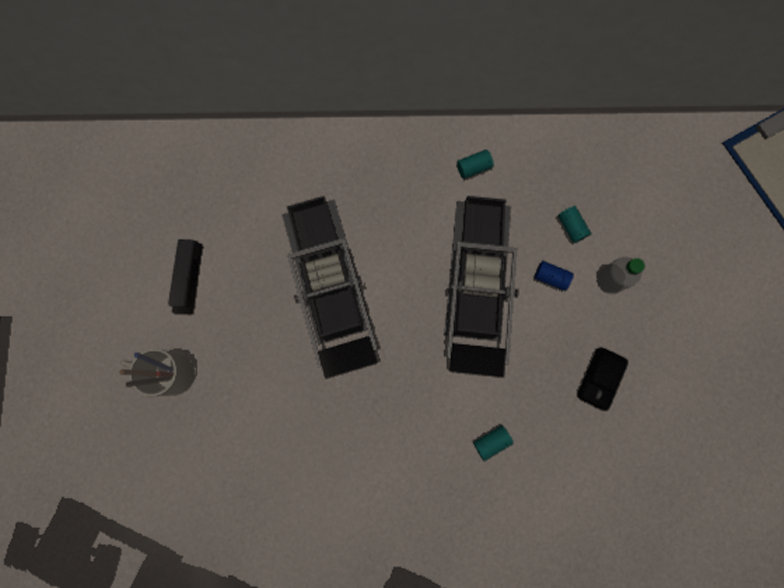

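Run:
```python
from h import *
for n in("scene","top"):
    p=viewer.get_image(n)
    X,u,v=cloud(p); c=p["img"][v,u].astype(int).max(1)
    D=(abs(X[:,2])<.02)&(X[:,0]>.2)&(X[:,0]<.9)&(abs(X[:,1])<.5)
    print(n,"desk z",[np.round(np.percentile(X[D&(X[:,1]>a)&(X[:,1]<a+.25),2],[5,50,95]),4) for a in(-.5,-.25,0,.25)])
    for y0 in(-.15,.085):
        m=(abs(X[:,2]-.102)<.008)&(abs(X[:,1]-y0)<.07)&(X[:,0]>.42)&(X[:,0]<.62)&(c<30)
        im=np.zeros((420,560),np.uint8); im[v[m],u[m]]=1
        k,l,st,ce=cv2.connectedComponentsWithStats(im); i=1+st[1:,4].argmax(); q=X[m&(l[v,u]==i)]
        (cx,cy),(w,h),a=cv2.minAreaRect((q[:,:2]*1000).astype(np.float32))
        print("paddle",len(q),np.round(q.mean(0),4),"rect",round(cx),round(cy),round(w),round(h),round(a,1))
    # dispenser extents, long axis
    for y0 in(-.155,.105):
        m=(X[:,2]>.012)&(X[:,2]<.125)&(abs(X[:,1]-y0)<.085)&(X[:,0]>.42)&(X[:,0]<.8)
        print("disp rect",cv2.minAreaRect((X[m][:,:2]*1000).astype(np.float32)))
    if n=="top": save(p,"top_crop.png",(200,130,400,280),4)
    else: save(p,"scene_crop.png",(190,180,370,315),4.4)
    for d in models.spot_in(p,"paddle_a"): print(d["score"],world(p,d["position"]))
```

```text
scene desk z [array([-0.0024,  0.0004,  0.0036]), array([-0.0023,  0.0008,  0.0085]), array([-0.0024,  0.001 ,  0.0055]), array([-0.0023,  0.001 ,  0.0056])]
paddle 225 [ 0.4793 -0.1365  0.1031] rect 479 -135 79 40 82.8
paddle 184 [0.4867 0.0698 0.1033] rect 486 69 40 79 18.6
disp rect ((613.4324951171875, -152.82965087890625), (113.3810806274414, 320.75946044921875), 81.84376525878906)
disp rect ((594.8787841796875, 101.07878112792969), (273.5386657714844, 113.4018783569336), 15.598295211791992)
0.95 [ 0.54519689 -0.15018217  0.10190104]
0.86 [0.5502432  0.08689062 0.09975712]
0.22 [0.61035935 0.09223808 0.0520833 ]
top desk z [array([-0.0035, -0.0004,  0.0029]), array([-0.0035, -0.0004,  0.0036]), array([-0.0036, -0.0005,  0.0035]), array([-0.0037, -0.0006,  0.0028])]
paddle 753 [ 0.4782 -0.1363  0.1022] rect 478 -136 84 44 83.2
paddle 734 [0.4854 0.0692 0.102 ] rect 486 69 43 84 15.6
disp rect ((612.2786254882812, -153.5989532470703), (111.7362289428711, 317.49029541015625), 83.66847229003906)
disp rect ((614.73095703125, 106.55332946777344), (317.4441833496094, 111.67708587646484), 15.398241996765137)
0.84 [0.49821739 0.08219822 0.10189451]
0.83 [ 0.4951567  -0.14547699  0.10035405]
0.59 [ 0.6145181  -0.38600449  0.07765367]
```

View pics/scene_crop.png

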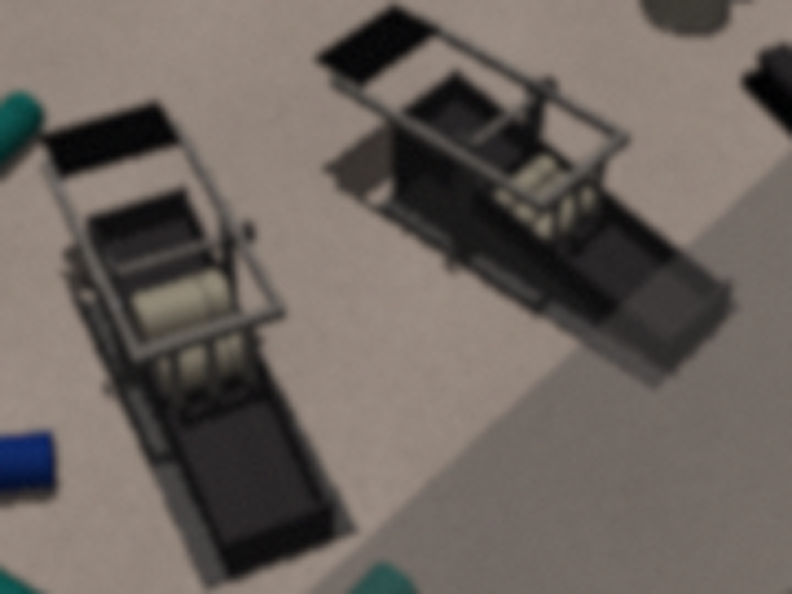

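The fat pots are in the chute at y≈-0.15: pots at about (345,189) in the top picture, a visible fat pot at crop (185,305). That chute is disp_a. Things that could be mistaken for what I want:
- **Other paddle:** top picture (247,254), over the three slim tubes at (231,187).
- **Teal and blue pots:** top picture (340,116), (410,161), (395,196) and (352,317).

The networks put the paddle about 18 to 65 mm off. Depth from both cameras agrees on paddle_a at (0.478, -0.136, 0.102) with yaw about -7°, and I use that.

I'll close the fingers, turn -7°, then travel at height.

```bash
python3 -m creep '[0,0,0,0,0,-7,1, -30,-49.8,0,0,0,0,1, -30,-49.8,0,0,0,0,1, -30,-49.8,0,0,0,0,1, -30,-49.8,0,0,0,0,1]' 20; python3 -m creep '[-30,-49.8,0,0,0,0,1, -30,-49.8,0,0,0,0,1, -30,-49.8,0,0,0,0,1, -30,-49.8,0,0,0,0,1, -30,-49.8,0,0,0,0,1]'
```

```text
time_s: 1.72
eef_pos: [0.2334, 0.3446, 0.4049]
tool_rot: [0.0, 0.059, 0.998, 0.0]
wrist_force: [0.6, -0.1, 0.4]
grip_width: 0.0402
time_s: 2.35
eef_pos: [0.3526, 0.0792, 0.4052]
tool_rot: [0.001, 0.06, 0.998, 0.0]
wrist_force: [1.0, 0.8, 0.4]
grip_width: 0.0002
```

```bash
python3 -m creep '[-30,-49.8,0,0,0,0,1, -30,-49.8,0,0,0,0,1, -30,-49.8,0,0,0,0,1, -30,-49.8,0,0,0,0,1, 0,0,20,0,-10,0,1]'; python3 -m creep '[0,0,0,0,0,0,1, 0,0,0,0,0,0,1]'
```

```text
time_s: 2.98
eef_pos: [0.4498, -0.1351, 0.3851]
tool_rot: [0.089, 0.061, 0.994, -0.006]
wrist_force: [-0.8, 1.1, -0.9]
grip_width: 0.0004
time_s: 3.22
eef_pos: [0.4474, -0.1306, 0.3855]
tool_rot: [0.086, 0.059, 0.995, -0.005]
wrist_force: [0.8, -0.0, 0.7]
grip_width: 0.0005
```

```bash
python3 -m creep '[9.4,0,53.2,0,0,0,1, 9.4,0,53.2,0,0,0,1, 0,0,0,0,0,0,1, 0,0,0,0,0,0,1]'
python3 - <<'E'
from h import *
p=viewer.get_image("scene"); save(p,"hover.png",(150,100,370,265),3.6)
s=manip.observe(); from scipy.spatial.transform import Rotation as R
z=R.from_quat(s["tool_rot"],scalar_first=True).as_matrix()[:,2]; t=s["eef_pos"]+.166*z
print(t,px(p,t),px(p,[.478,-.136,.102]))
E
```

```text
time_s: 3.72
eef_pos: [0.4487, -0.1312, 0.279]
tool_rot: [0.088, 0.059, 0.994, -0.006]
wrist_force: [-0.1, 0.4, 0.3]
grip_width: 0.0007
[ 0.47809707 -0.13521308  0.11619471] (214, 208) (214, 211)
```

View pics/hover.png

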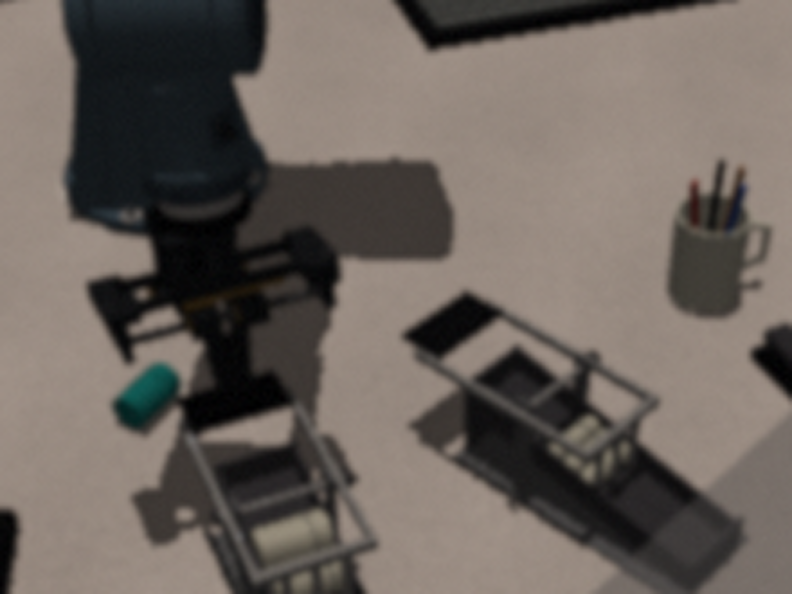

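The picture shows the fingertips over paddle_a (crop ~(235,400)), the slim-tube dispenser untouched and the teal pot at (148,395) clear. Pressing down now.

```bash
python3 -m creep '[3,0,13.5,0,0,0,1, 3,0,13.5,0,0,0,1, 3,0,13.5,0,0,0,1, 3,0,13.5,0,0,0,1, 3,0,13.5,0,0,0,1]'; python3 -m creep '[0,0,0,0,0,0,1, 0,0,0,0,0,0,1]'
python3 - <<'E'
from h import *
p=viewer.get_image("scene"); save(p,"down.png",(150,150,370,315),3.6)
s=manip.observe(); from scipy.spatial.transform import Rotation as R
z=R.from_quat(s["tool_rot"],scalar_first=True).as_matrix()[:,2]; print(s["eef_pos"]+.166*z,s["wrist_force"])
E
```

```text
time_s: 4.4
eef_pos: [0.4449, -0.1309, 0.207]
tool_rot: [0.088, 0.06, 0.994, -0.005]
wrist_force: [1.6, 1.1, 6.2]
grip_width: 0.0004
time_s: 4.65
eef_pos: [0.4438, -0.1305, 0.2067]
tool_rot: [0.086, 0.059, 0.995, -0.005]
wrist_force: [-4.0, -1.1, 4.2]
grip_width: 0.0002
[ 0.47193842 -0.1337247   0.04328525] [-4.44131724 -2.03810047  4.09989437]
```

View pics/down.png

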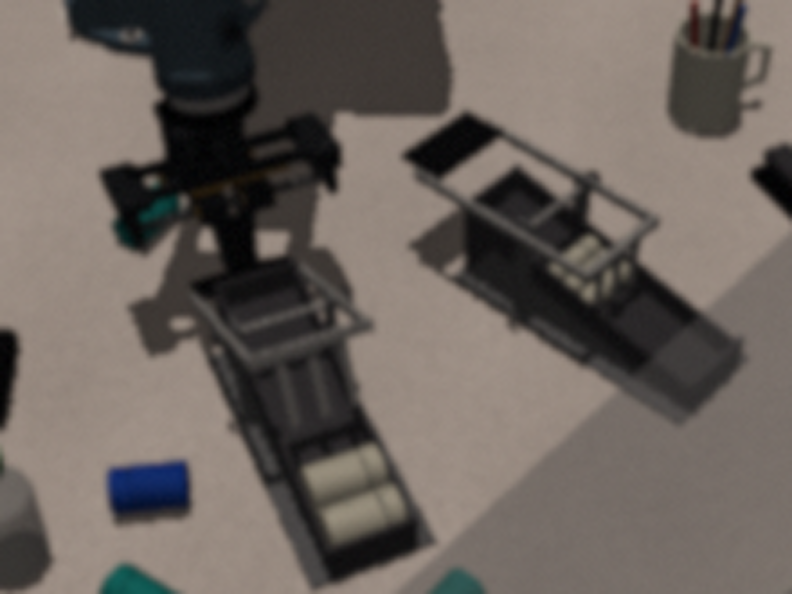

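Both pots lie at the stop wall (crop (345,470) and (362,515)) with the gate lifted. I'll hold briefly, then raise.

```bash
python3 -m creep '[0,0,0,0,0,0,1, 0,0,0,0,0,0,1, 0,0,0,0,0,0,1, -2.3,0,-13,0,0,0,1, -2.3,0,-13,0,0,0,1]'; python3 -m creep '[-2.3,0,-13,0,0,0,1, -2.3,0,-13,0,0,0,1, -2.3,0,-13,0,0,0,1, -5,0,-30,0,0,0,1, -8,0,-50,0,0,0,1]';python3 -m creep '[-8,0,-50,0,0,0,1, 0,0,0,0,0,0,1, 0,0,0,0,0,0,1, 0,0,0,0,0,0,1]'
python3 - <<'E'
from h import *
p=viewer.get_image("scene"); save(p,"end.png",(150,150,370,315),3.6)
X,u,v=cloud(p); o=np.array([.478,-.136])+.135*np.array([.9925,-.122])
D=np.array([[.9925,-.122],[.122,.9925]]); L=(X[:,:2]-o)@D.T
m=(abs(L[:,0]+.135)<.012)&(abs(L[:,1])<.03)&(X[:,2]>.02)&(X[:,2]<.16); print("paddle z",np.percentile(X[m,2],[10,50,90]),m.sum())
b=p["img"][v,u].min(1)>100
m=b&(X[:,2]>.02)&(X[:,2]<.09)&(abs(L[:,1])<.031)&(L[:,0]>.03)&(L[:,0]<.16); print("pots x",np.percentile(L[m,0],[2,50,98]),m.sum())
s=manip.observe();print(s["time_s"],s["wrist_force"],s["eef_pos"])
E
```

```text
time_s: 5.32
eef_pos: [0.4436, -0.13, 0.2335]
tool_rot: [0.085, 0.06, 0.995, -0.004]
wrist_force: [-4.1, 0.2, 3.4]
grip_width: 0.0005
time_s: 5.95
eef_pos: [0.443, -0.1303, 0.3548]
tool_rot: [0.086, 0.06, 0.995, -0.005]
wrist_force: [1.2, -0.1, 0.4]
grip_width: 0.0006
time_s: 6.45
eef_pos: [0.4423, -0.1302, 0.4037]
tool_rot: [0.086, 0.06, 0.995, -0.005]
wrist_force: [0.3, 0.5, -0.7]
grip_width: 0.0003
paddle z [0.10121121 0.10335309 0.10515516] 112
pots x [0.09297413 0.12649213 0.14672511] 255
6.5 [-0.05087768  0.44171824  0.44712322] [ 0.44237862 -0.13023308  0.40370403]
```

View pics/end.png

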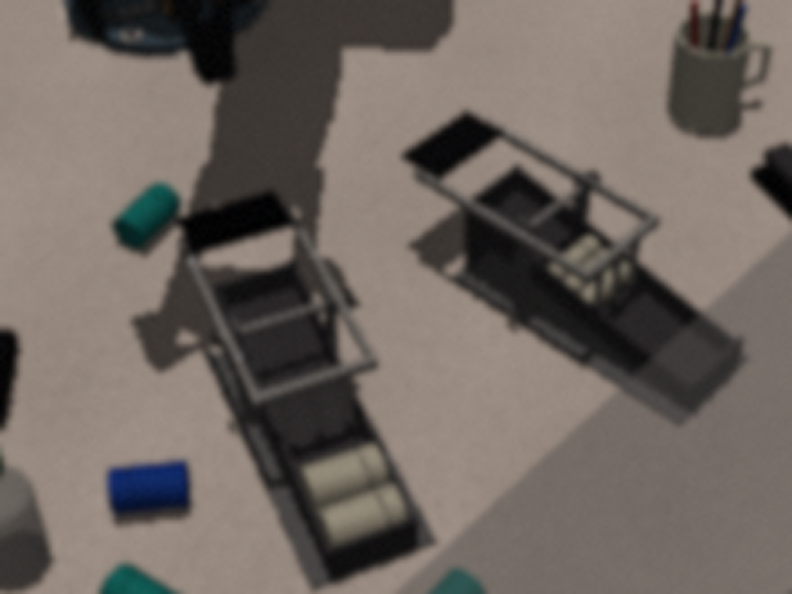

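The paddle is back at its rest height (z = 0.103), the gate is shut, both pots are at the stop wall and the arm is clear.

```bash
python3 -c "
from bench import manip; print(manip.finish_job())"
```

```text
the job is handed in; nothing more can be done
None
```

The job is done and handed in. I pressed the paddle of the fat-pot dispenser (at y ≈ -0.15) with closed fingertips, and both pots rolled out to the stop wall. I then let the paddle back up, so the gate is shut behind them.

**Last checks:**
- **Paddle:** it is back at rest, measured at 103 mm against 102 mm nominal.
- **Pots:** their visible surfaces span x ≈ 93–147 mm in the dispenser's frame, which fits centres near 102 and 137 mm.
- **Forces and time:** the wrist force was at most about 7 N in the readings I took, and the clock stood at 6.5 s. The arm ended clear of everything.
- **Other things on the desk:** the slim-tube dispenser and the other objects in the final picture look unmoved. That picture is a crop, so it doesn't show the stapler or the whole desk.

**What disagreed:** the trained networks put the paddle about 18 to 65 mm off. I used the depth measurements instead, because both cameras agreed on them to about 1 mm.

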